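# Set the hall heating dial to its clip and lock it

## Task

Gently turn the big aluminium dial of the hall heating console, under its steel coat-guard hoop, until its black pointer line stands at the small black clip on the scale, and leave it there. Then swing the lock ring round the dial by its tab, just as gently, from the open-circle mark until it rests at its stop by the filled black dot, without shifting the dial off the clip, moving the clip or disturbing the other things on the shelf.

Things in the scene. Friction and masses are not known exactly. Their poses are not given: they have to be found in the camera images.
- console: White wedge-shaped heating console, 185 mm deep (x), 190 mm wide (y), fixed. Origin at the centre of its underside; x points away from the user, up the slope; z up. Its top face slopes at 0.21 rad, 35 mm high at the user's side (-x), 75 mm at +x, so that the face normal leans towards -x.
- dial_centre (a point): Centre of the dial on the console's top face, 55 mm above the underside. FACE FRAME used below: origin here, the console's frame turned by -0.21 rad about the console's y, so z is the face normal. Face angles: counter-clockwise seen from above, 0 = up the slope (console +x), pi/2 = console +y.
- dial: Aluminium disc, 94 mm across, top 8 mm above the face, turns endlessly either way about the face normal, stays where left; too wide to grasp. Three lugs at 38 mm radius, 32 mm high above the face: a radial fin (18 x 8 mm) at the pointer, round pegs (10 mm across) at +-2.094 rad from it. Origin dial_centre, x along the pointer, z the face normal.
- pointer (a point): Outer end of the dial's black pointer line, 48 mm from the axis, 9 mm above the face.
- clip_mark (a point): Where the pointer's end must come: in line with the middle of the small black clip (8 mm wide, 7 mm radially, top 7.5 mm above the face) on the white scale ring just outside the dial; this point is 48 mm from the axis, 9 mm above the face. The clip is within 0.9 rad of straight up the slope. It is stiff.
- collar (a joint): Angle of the steel lock ring (59 to 68 mm radius, 7 mm high) around the scale, rad, counter-clockwise from above; 0 = tab at the open-circle mark, 1.3 = locked, against the stop stud by the filled black dot. Stays where left.
- tab (a point): Top of the lock ring's upright tab (15 mm radially by 10 mm, from 66 to 81 mm radius, 26 mm high above the face), at 74.5 mm radius. Face angle of the tab = pi - 0.65 + joint collar, so it moves along the low, user's side from face +y to -y.
- jar: Glass swing-top jar, 84 mm across, 116 mm high, bystander. Origin under its centre.
- bangle: Ring of black onyx beads, rigid, 75 mm across, 13 mm high, lying beside the console, bystander. Origin under its centre.
- incense: White ceramic incense holder, bar 100 x 30 x 8 mm with a 24 mm high cone, bystander beside the console. Origin under its centre.
- shoehorn: Folded aluminium shoehorn, about 130 x 34 x 11 mm, bystander. Origin under its centre.
- dish: White ceramic bowl, 100 mm across, 35 mm high, bystander. Origin under its centre.
- hoop_top (a point): Middle of the fixed steel guard hoop over the dial, 60 mm above the face. A round bar 7 mm thick along face y at face x = 0: straight from y = -67 to 67 mm at that height, legs down at y = -82 and 82 mm. The dial's lugs pass under it; a finger that reaches down beside it cannot, and must lift over it.

How it is judged (in metres and radians):
On the way, in this order (a step that is already met when the one before it is completed fails the run):
1. the dial's pointer stands at the clip (within 4 mm), the fingers off the dial, the lock ring not yet locked (distance between pointer and clip_mark below 0.004 m and contact force between the fingers and dial below 0.05 N and value of joint collar below 1.1 rad), for 0.2 s.
2. the lock ring is turned to its locked stop (value of joint collar above 1.23 rad), for 0.2 s.
At the end, for the whole second after the job is handed in: The pointer's end is within 4 mm of the clip mark (half the clip's width) and the lock ring is at its stop (joint above 1.23 of 1.3 rad) (distance between pointer and clip_mark below 0.004 m and value of joint collar above 1.23 rad); the robot touches nothing.
It fails at once if the clip is moved by more than 4 mm (distance of clip_mark from where it was at the start of the episode above 0.004 m).
It fails at once if any part of the console is pressed harder than 30 N (contact force between the fingers and console above 30 N).
It fails at once if a bystander is shifted by more than 20 mm (distance of any of jar, bangle, incense, shoehorn, dish from where it was at the start of the episode above 0.02 m).
It also fails if it takes over 64 s, if anything falls off the work surface, if the arm or the gripper's body presses on something with over 40 N, if the wrist force passes 120 N, or if a joint passes its speed limit or range.

## Robot

A 6-joint arm with a two-finger parallel gripper is mounted at the origin on the work surface. World frame = base frame: x ahead of the robot, y to its left, z up, the work surface at z = 0. Lengths are in mm, angles in degrees, forces in N, time in s.
With the tool pointing down it reaches from about 350 to 850 mm from the base axis. Payload 8.1 kg.
Tool frame: the origin (TCP) lies midway between the tips of the shut fingers; the grasp point (between the pads) lies 19 mm behind it; z points along the fingers, y is the line along which they close (so a half turn about z gives the same grasp; the last joint's range is limited). The gripper opens to 85 mm and grips with 20 to 120 N. Pads are 22 mm wide; open, the fingers measure 114 mm over their backs; the gripper's body (76 mm by 85 mm) begins 54 mm behind the grasp point. The pads swing forward as they close: fully open they stand 13 mm farther back than shut.
Start: joints at [-4.893, 7.471, 85.268, -0, 87.261, -4.893], TCP at [600.004, 0.022, 231.292] pointing down, gripper open.
Joint ranges: [-169.43, 169.43], [-51.17, 129.36], [1.28, 143.12], [-76.62, 256.62], [0, 156.53], [-152.29, 152.29]. Speed limits (degrees/s): [136.94, 136.94, 159.86, 180, 180, 180].

## Interface

Orientations are given as [roll, pitch, yaw] about the fixed x, y, z axes, in that order (R = Rz(yaw) Ry(pitch) Rx(roll)).
In Python, from bench import sensors, optics, r gives the robot as it stands.
- The arm moves only by the tool apply_moves, never from a script. Its argument "targets" is a list of rows, each a list of 7 numbers: the shift along the tool's x, y, z in mm, then the turn, a rotation vector about the tool's x, y, z in rad, then the closure, from 0 (fully open) to 1 (shut). In form: [[x, y, z, wx, wy, wz, claw], ...]. A call has 1 to 20 rows; each row shifts and turns the commanded pose from where the row before left it, along the tool's axes as they then stand; what a row does not reach is not made up. A row lasts 1/8 s, in which the tool goes at most 62.5 mm and 10.7 degrees, less where a joint would pass 70% of its speed; a pose out of reach is approached as far as the arm can. A call is refused whole if a number of a shift passes 62.5 or a number of a turn 0.188, either way. A call with a gripper value outside its range is refused whole. The fingers move at their own pace and stop on an object; "force" is the grip in N (left out, the last holds). Time passes only in rows, so rows that do not move let the fingers close. It gives the time, the measured TCP pose, the force, the opening and the grip force at its end, in the units of the state.
- sensors.sense(): the state, without advancing time (a new reading comes with each control period).
- optics.snapshot(name): name is "scene" or "side" or "wrist"; returns the picture (400x640x3 uint8, red, green, blue); there is no depth.
- optics.get_calibration(name): a dict with "camera_matrix" (3x3 intrinsics, pixels), "pose" (4x4, takes a point from camera to world coordinates). Camera axes: x right, y down, z forward; pixel columns grow to the right and rows downward; lengths in mm; the calibration is good to about 2 mm. A picture is of the moment at which its call begins: read the wrist's pose just before it. get_calibration takes no time and is no camera call; for the wrist camera it gives the pose at the moment of the call.
- r.hand_in(): hands the job in; it is judged then, once.
The state is a dict: "time": time; "joint_pos": joint angles; "qd": joint speeds; "joint_efforts": joint torques, N m; "tool_pos": TCP position; "tcp_rot": TCP orientation; "ft_force": force on the tool from outside, world axes, zero at the start; "wrist_torque": the same for the moment, N m; "finger_gap": finger opening in mm; "grip_force": force on a finger pad.
Only numpy, scipy, OpenCV 4.12 (cv2) and the standard library are available. Lean on these libraries where they do the work, as an engineer would, in place of code of your own. Each camera call takes 0.05 s, during which the arm holds its last target. There are 200 camera calls.

## Working session

There is one attempt and no reset: what is moved stays moved. The work goes in short steps, Python scripts to look and compute and a tool call to move; the robot and the scene stay as the last step left them, time stands still between calls to the robot, and variables do not carry over. Pictures are saved under pics/ and viewed, at most 10 in all, crops included, and the job is handed in when it is done.

Besides the shell and the picture viewer there is one more tool, called after "Call:" as a command line: name --pt "numbers of a row" for each row, then --argument value for the rest. apply_moves: Moves the arm, as the interface text tells. Its arguments: {"type":"object","properties":{"targets":{"type":"array"},"force":{"type":"number"}},"required":["targets"]}

```bash
mkdir -p pics; ls; python3 - <<'E'
from bench import sensors, optics, r
import cv2, numpy as np
for n in ["scene","side","wrist"]:
    im=optics.snapshot(n); cv2.imwrite(f"pics/{n}0.png",im[:,:,::-1])
    c=optics.get_calibration(n); print(n,np.round(c["camera_matrix"],1).tolist(),np.round(c["pose"],3).tolist())
print(sensors.sense())
E
```

```text
pics
scene [[379.9, 0.0, 307.5], [0.0, 379.9, 198.8], [0.0, 0.0, 1.0]] [[0.521, 0.696, -0.495, 1005.305], [0.853, -0.43, 0.295, -303.96], [-0.007, -0.576, -0.817, 921.598], [0.0, 0.0, 0.0, 1.0]]
side [[409.3, 0.0, 315.6], [0.0, 409.3, 194.1], [0.0, 0.0, 1.0]] [[-0.979, -0.119, 0.165, 290.108], [-0.203, 0.52, -0.83, 1145.641], [0.013, -0.846, -0.533, 853.092], [0.0, 0.0, 0.0, 1.0]]
wrist [[340.3, 0.0, 330.6], [0.0, 340.3, 197.0], [0.0, 0.0, 1.0]] [[1.0, -0.001, -0.0, 597.663], [-0.001, -0.947, -0.321, 82.792], [-0.0, 0.321, -0.947, 373.066], [0.0, 0.0, 0.0, 1.0]]
{'time': 0.15, 'joint_pos': array([-4.89430840e+00,  7.50783298e+00,  8.53168442e+01, -3.62075417e-04,
        8.72611079e+01, -4.89418928e+00]), 'qd': array([ 0.05913134, -0.14972804, -0.17215512, -0.06991317, -0.0724837 ,
       -0.04240397]), 'joint_efforts': array([ 1.01583330e-03, -5.70061326e+01, -5.01160097e+01, -1.39109225e-04,
        9.69119486e-03, -7.10949371e-05]), 'tool_pos': array([5.99562959e+02, 4.43773258e-02, 2.30439438e+02]), 'tcp_rot': array([-1.79914497e+02, -6.95851081e-03,  8.99998933e+01]), 'ft_force': array([ 0.48529765,  0.38764359, -0.02367537]), 'wrist_torque': array([ 0.00650982, -0.00060862,  0.00992375]), 'grip_force': 0.0, 'finger_gap': 85.95631519061193}
```

View pictures.

View pics/scene0.png

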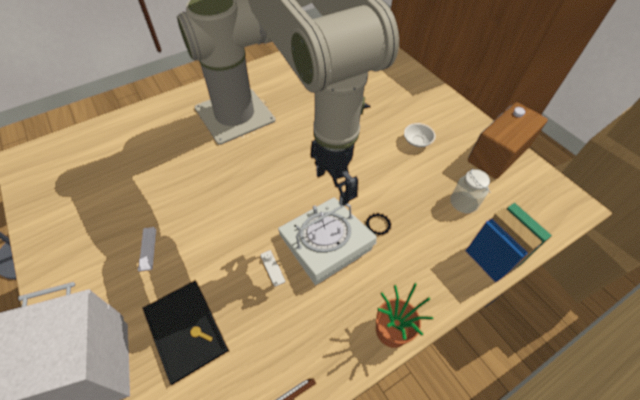

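View pics/side0.png

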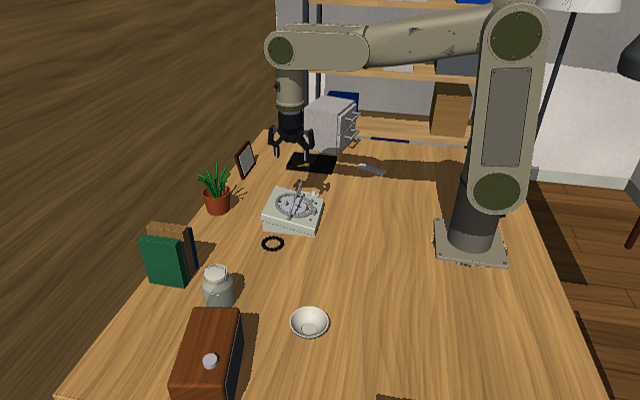

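View pics/wrist0.png

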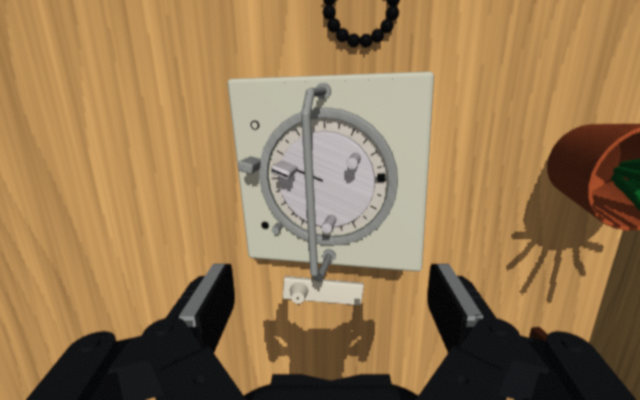

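Call:
apply_moves --pt "0 0 0 0 0 0.175 0.2" --pt "0 0 0 0 0 0.175 0.4" --pt "0 0 0 0 0 0.175 0.6" --pt "0 0 0 0 0 0.175 0.75" --pt "0 0 0 0 0 0.175 0.75" --pt "0 0 0 0 0 0.175 0.75" --pt "0 0 0 0 0 0.175 0.75" --pt "0 0 0 0 0 0.175 0.75" --pt "0 0 0 0 0 0.171 0.75" --pt "0 0 0 0 0.105 0 0.75" --pt "0 0 0 0 0.105 0 0.75" --pt "0 0 0 0 0 0 0.75" --force 20

```text
time: 1.65
tool_pos: [598.1, 0.2, 230.1]
tcp_rot: [-180.0, -11.9, -0.0]
ft_force: [-0.2, 0.5, -0.1]
finger_gap: 21.3
grip_force: 0.0
```

```bash
python3 - <<'E'
from bench import sensors, optics, r
import cv2, numpy as np
c=optics.get_calibration("wrist"); im=optics.snapshot("wrist")
cv2.imwrite("pics/wrist1.png",im[:,:,::-1]); np.savez("v1.npz",im=im,K=c["camera_matrix"],T=c["pose"])
print(np.round(c["pose"],3).tolist()); s=sensors.sense(); print(s["tool_pos"],s["tcp_rot"],s["finger_gap"])
a=cv2.imread("pics/wrist0.png")[60:290,215:445]
b=im[:,:,::-1]
cv2.imwrite("pics/crop0.png",cv2.resize(a,None,fx=2.6,fy=2.6,interpolation=cv2.INTER_CUBIC))
E
```

```text
[[-0.001, -0.993, -0.118, 647.736], [-1.0, 0.001, 0.001, -0.081], [-0.001, 0.118, -0.993, 386.711], [0.0, 0.0, 0.0, 1.0]]
[5.99024917e+02 5.33599740e-02 2.31035373e+02] [-1.79996206e+02 -1.19071765e+01 -2.16210401e-02] 21.32225736408762
```

View pics/wrist1.png

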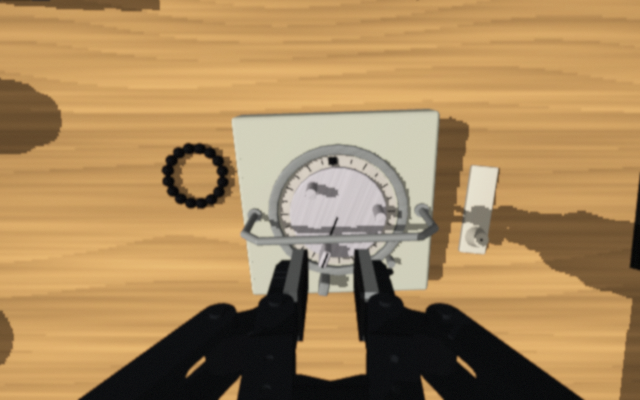

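View pics/crop0.png

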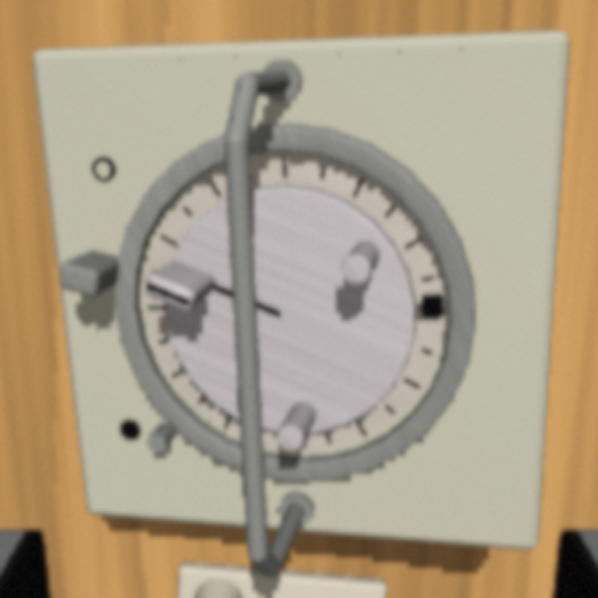

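```bash
python3 - <<'E'
import cv2
b=cv2.imread("pics/wrist1.png")[95:305,220:450]
cv2.imwrite("pics/crop1.png",cv2.resize(b,None,fx=2.6,fy=2.6,interpolation=cv2.INTER_CUBIC))
E
```

```text
(no output)
```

View pics/crop1.png

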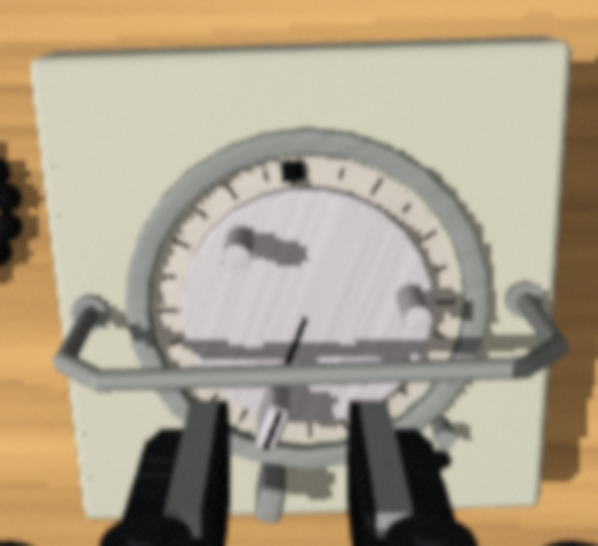

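```bash
cat > h.py <<'E'
import numpy as np
from scipy.optimize import least_squares
K0=np.array([[340.3,0,330.6],[0,340.3,197],[0,0,1.]])
T0=np.array([[1,-.001,0,597.663],[-.001,-.947,-.321,82.792],[0,.321,-.947,373.066],[0,0,0,1.]])
d=np.load("v1.npz"); T1=d["T"]
def ray(T,p):
    v=T[:3,:3]@np.linalg.inv(K0)@[p[0],p[1],1]; return T[:3,3],v/np.linalg.norm(v)
def tri(rs):
    A=sum(np.eye(3)-np.outer(v,v) for _,v in rs); b=sum((np.eye(3)-np.outer(v,v))@o for o,v in rs)
    p=np.linalg.solve(A,b); return p,max(np.linalg.norm((np.eye(3)-np.outer(v,v))@(p-o)) for o,v in rs)
def proj(T,P):
    q=T[:3,:3].T@(np.asarray(P)-T[:3,3]); return (K0@q)[:2]/q[2]
c0=lambda u,v:(215+u/2.6,60+v/2.6)
c1=lambda u,v:(220+u/2.6,95+v/2.6)
def ry(a): return np.array([[np.cos(a),0,np.sin(a)],[0,1,0],[-np.sin(a),0,np.cos(a)]])
def rz(a): return np.array([[np.cos(a),-np.sin(a),0],[np.sin(a),np.cos(a),0],[0,0,1]])
E
python3 - <<'E'
from h import *
P={"r+":((567,35),(33,62)),"r-":((538,546),(569,42)),"f+":((37,50),(85,517)),"f-":((90,513),(537,505)),
"clip":((431,307),(293,172)),"pegA":((357,266),(236,258)),"pegB":((291,436),(415,312)),"line":((278,314),(303,320)),"tab":((75,275),(268,518))}
X={}
for k,(a,b) in P.items():
    X[k],e=tri([ray(T0,c0(*a)),ray(T1,c1(*b))]); print(k,X[k].round(1),round(e,1))
m={"r+":(92.5,95,75),"r-":(92.5,-95,75),"f+":(-92.5,95,35),"f-":(-92.5,-95,35)}
def f(q):
    return np.concatenate([np.r_[proj(T0,w)-c0(*P[k][0]),proj(T1,w)-c1(*P[k][1])] for k in m for w in [rz(q[2])@np.array(m[k])+[q[0],q[1],q[3]]]])
s=least_squares(f,[590,0,0,0]); print(s.x.round(3),s.fun.round(1))
x,y,yaw,z=s.x; F=rz(yaw)@ry(-.21); C=np.array([x,y,55.+z])
for k in X:
    q=F.T@(X[k]-C); print(k,q.round(1),"r",round(np.hypot(*q[:2]),1),"ang",round(np.degrees(np.arctan2(q[1],q[0])),1))
E
```

```text
r+ [681.9  88.8  74.1] 0.6
r- [688.7 -96.9  72.9] 0.7
f+ [502.2  84.6  36.4] 0.9
f- [ 507.6 -101.4   38.2] 0.5
clip [643.6  -1.5  70.9] 0.3
pegA [615.5  18.   91.6] 0.6
pegB [594.9 -43.9  86. ] 0.7
line [589.4  -5.2  66.5] 0.2
tab [516.5   8.8  69. ] 2.1
[ 5.94016e+02 -7.35500e+00  2.90000e-02 -6.77500e+00] [-0.2 -1.3 -0.2 -1.8 -1.4  0.3  1.  -0.6 -1.9  0.2  1.1 -0.8 -0.9 -1.1
  0.4 -1.1]
r+ [94.1 93.5  6.5] r 132.7 ang 44.8
r- [ 95.2 -92.3   4.9] r 132.5 ang -44.1
f+ [-89.6  94.6   7. ] r 130.3 ang 133.5
f- [-89.3 -91.4   8.8] r 127.8 ang -134.3
clip [53.4  4.5 11.8] r 53.6 ang 4.8
pegA [30.8 24.7 37.8] r 39.4 ang 38.7
pegB [  7.7 -36.5  36.9] r 37.3 ang -78.1
line [-0.6  2.3 18.8] r 2.4 ang 105.4
tab [-71.   18.4  36.4] r 73.4 ang 165.5
```

Call:
apply_moves --pt "0 0 0 0 0 -0.029 0.65" --pt "-6.4 -8.9 25 0 0 0 0.65" --pt "-6.4 -8.9 25 0 0 0 0.65" --pt "0 0 25 0 0 0 0.65" --pt "0 0 25 0 0 0 0.65" --pt "0 0 21.3 0 0 0 0.65" --pt "0 0 0 0 0 0 0.65" --pt "0 0 0 0 0 0 0.65"

```text
time: 2.7
tool_pos: [613.1, 17.4, 110.8]
tcp_rot: [179.6, -12.1, 1.7]
ft_force: [-0.2, 0.5, 0.1]
finger_gap: 29.7
grip_force: 0.0
```

```bash
python3 - <<'E'
from h import *
from bench import sensors, optics
import cv2
s=sensors.sense();c=optics.get_calibration("wrist"); im=optics.snapshot("wrist")
np.savez("v2.npz",im=im,T=c["pose"])
cv2.imwrite("pics/wrist2.png",cv2.resize(im[60:400,100:540,::-1],None,fx=1.7,fy=1.7,interpolation=cv2.INTER_CUBIC))
F=rz(.029)@ry(-.21);C=np.array([595,-6.3,55]); print((F.T@(s["tool_pos"]-C)).round(1),s["tcp_rot"],s["finger_gap"])
E
```

```text
[30.  23.1 50.7] [179.63687327 -12.05057872   1.71572035] 29.694379279063277
```

View pics/wrist2.png

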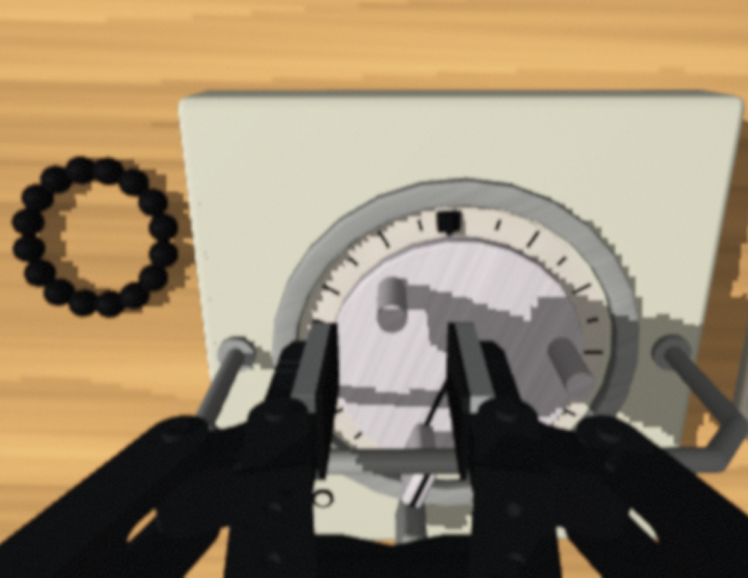

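Call:
apply_moves --pt "0 0 12 0 0 0 0.65" --pt "0 0 12 0 0 0 0.65" --pt "0 0 12 0 0 0 0.65" --pt "0 0 0 0 0 0 0.75" --pt "0 0 0 0 0 0 0.75" --pt "0 4 0 0 0 0 0.75" --pt "1 4 0 0 0 0 0.75" --pt "1 4 0 0 0 0 0.75" --pt "1 4 0 0 0 0 0.75" --pt "1 4 0 0 0 0 0.75"

```text
time: 4.0
tool_pos: [624.9, -2.5, 76.4]
tcp_rot: [179.7, -12.1, 1.7]
ft_force: [1.4, 2.6, 0.9]
finger_gap: 21.8
grip_force: 1.4
```

Call:
apply_moves --pt "1 4 0 0 0 0 0.75" --pt "0 4 0 0 0 0 0.75" --pt "0 4 0 0 0 0 0.75" --pt "0 4 0 0 0 0 0.75" --pt "0 4 0 0 0 0 0.75" --pt "-1.5 4 0 0 0 0 0.75" --pt "-1.5 4 0 0 0 0 0.75" --pt "-1.5 4 0 0 0 0 0.75" --pt "-1.5 4 0 0 0 0 0.75" --pt "-1.5 3 0 0 0 0 0.75" --pt "0 0 0 0 0 0 0.75"

```text
time: 5.38
tool_pos: [617.7, -41.2, 73.6]
tcp_rot: [179.7, -11.9, 1.7]
ft_force: [-2.9, 4.5, -0.5]
finger_gap: 21.5
grip_force: 2.3
```

```bash
python3 - <<'E'
from h import *
from bench import sensors, optics
import cv2
s=sensors.sense();c=optics.get_calibration("wrist"); im=optics.snapshot("wrist")
np.savez("v3.npz",im=im,T=c["pose"])
cv2.imwrite("pics/wrist3.png",cv2.resize(im[60:400,100:540,::-1],None,fx=1.7,fy=1.7,interpolation=cv2.INTER_CUBIC))
F=rz(.029)@ry(-.21);C=np.array([595,-6.3,55]); print((F.T@(s["tool_pos"]-C)).round(1),s["ft_force"],s["finger_gap"])
E
```

```text
[ 25.1 -35.6  13.7] [-2.8847592   4.48898831 -0.52429153] 21.543532240629446
```

View pics/wrist3.png

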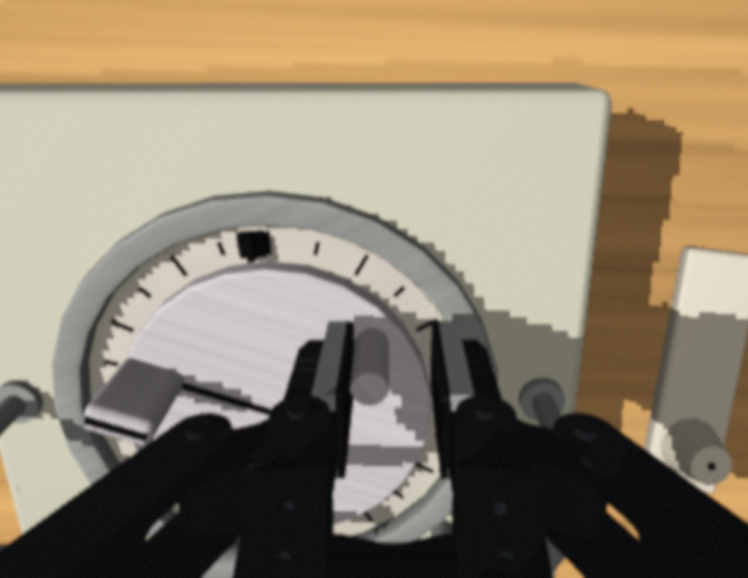

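```bash
cat >> h.py <<'E'
import cv2
F=rz(.029)@ry(-.21);C=np.array([595,-6.3,55.])
def cast(T,p,z):
    o,v=ray(T,p); o=F.T@(o-C); v=F.T@v; t=(z-o[2])/v[2]; return (o+t*v)[:2]
def fproj(T,q): return proj(T,C+F@np.asarray(q,float))
def black(im,T,lo,hi,th=60):
    "black blobs whose cast on z=7.5 lies in polar box r,deg"
    m=(im.max(2)<th).astype(np.uint8); n,l,s,c=cv2.connectedComponentsWithStats(m); out=[]
    for i in range(1,n):
        if 8<s[i,4]<800:
            q=cast(T,c[i],7.5); rr=np.hypot(*q); a=np.degrees(np.arctan2(q[1],q[0]))
            if lo<rr<hi: out.append((s[i,4],c[i].round(1),q.round(1),round(rr,1),round(a,1)))
    return out
E
python3 - <<'E'
from h import *
for n in (1,2,3):
    d=np.load(f"v{n}.npz")
    for b in black(d["im"],d["T"],42,62): 
        if abs(b[4])<55: print(n,b)
c3=lambda u,v:(100+u/1.7,60+v/1.7)
v=[np.load(f"v{n}.npz")["T"] for n in (1,2,3)]
L=[(cast(v[0],c1(303,320),8.3),cast(v[0],c1(289,360),8.3)),(cast(v[1],c3(447,385),8.3),cast(v[1],c3(430,424),8.3)),(cast(v[2],c3(268,409),8.3),cast(v[2],c3(186,386),8.3))]
for a,b in L: print(a.round(1),b.round(1),np.degrees(np.arctan2(*(b-a)[::-1])).round(1))
A=[];B=[]
for a,b in L:
    d=(b-a)/np.linalg.norm(b-a); nn=np.array([-d[1],d[0]]); A.append(nn);B.append(nn@a)
print(np.linalg.lstsq(np.array(A),np.array(B),rcond=None)[0])
E
```

```text
1 (np.int32(48), array([332.5, 160.6]), array([51.7,  3.5]), np.float64(51.8), np.float64(3.8))
2 (np.int32(145), array([363.9, 190.2]), array([52. ,  3.9]), np.float64(52.1), np.float64(4.2))
3 (np.int32(258), array([249.1, 203.7]), array([52.2,  2.4]), np.float64(52.3), np.float64(2.6))
[-4.9  1.2] [-21.    6.8] 160.6
[-11.6   2.6] [-28.8   8.5] 160.9
[-0.4  1.9] [ 7.8 25.7] 71.1
[-1.25275792 -0.56001463]
```

Call:
apply_moves --pt "0 -5 0 0 0 0 0.65" --pt "0 0 -20 0 0 0 0.65" --pt "0 0 -25 0 0 0 0.65" --pt "0 0 -22 0 0 0 0.65" --pt "-20 -7 0 0 0 0 0.65" --pt "-25 -8 0 0 0 0 0.65" --pt "-20 -7 0 0 0 0 0.65" --pt "0 0 0 0 0 0 0.65" --pt "0 0 17 0 0 0 0.65"

```text
time: 6.55
tool_pos: [547.0, -17.1, 112.4]
tcp_rot: [179.6, -12.4, 1.7]
ft_force: [0.9, 0.4, 0.4]
finger_gap: 30.0
grip_force: 0.0
```

```bash
python3 - <<'E'
from h import *
from bench import sensors, optics
s=sensors.sense();c=optics.get_calibration("wrist"); im=optics.snapshot("wrist")
np.savez("v4.npz",im=im,T=c["pose"])
cv2.imwrite("pics/wrist4.png",cv2.resize(im[:,:,::-1],None,fx=1.25,fy=1.25,interpolation=cv2.INTER_CUBIC))
print((F.T@(s["tool_pos"]-C)).round(1),s["ft_force"].round(1),s["finger_gap"])
for b in black(im,c["pose"],0,95): print(b)
E
```

```text
[-35.3  -9.4  66.3] [0.9 0.4 0.4] 30.04803818938912
(np.int32(163), array([307.6,  72.5]), array([50.9,  3.1]), np.float64(51.0), np.float64(3.5))
(np.int32(44), array([245.3, 151.1]), array([ 6.7, 41.3]), np.float64(41.8), np.float64(80.8))
(np.int32(113), array([287.2, 155.1]), array([ 4.2, 16.4]), np.float64(16.9), np.float64(75.5))
(np.int32(252), array([170.5, 170.6]), array([-5.2, 87.7]), np.float64(87.9), np.float64(93.4))
(np.int32(13), array([391. , 240.1]), array([-52.2, -49.2]), np.float64(71.8), np.float64(-136.7))
```

View pics/wrist4.png

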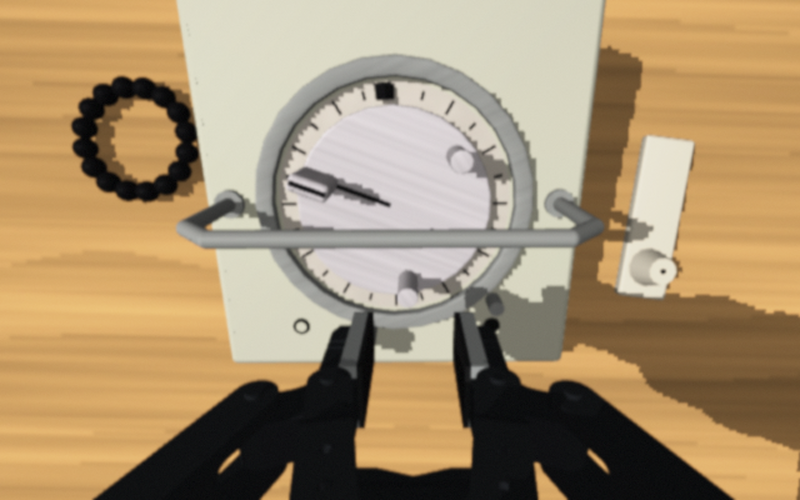

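Call:
apply_moves --pt "-1 0 12 0 0 0 0.65" --pt "0 0 12 0 0 0 0.65" --pt "0 0 12 0 0 0 0.65" --pt "0 0 12 0 0 0 0.65" --pt "0 0 0 0 0 0 0.75" --pt "0 -3 0 0 0 0 0.75" --pt "0 -3 0 0 0 0 0.75" --pt "0 -4 0 0 0 0 0.75" --pt "0 -4 0 0 0 0 0.75" --pt "0 -4 0 0 0 0 0.75" --pt "1 -4 0 0 0 0 0.75" --pt "1 -4 0 0 0 0 0.75" --pt "1 -4 0 0 0 0 0.75" --pt "1 -3 0 0 0 0 0.75" --pt "1 -3 0 0 0 0 0.75" --pt "2 -3 0 0 0 0 0.75" --pt "0 0 0 0 0 0 0.75"

```text
time: 8.72
tool_pos: [559.3, 23.0, 63.9]
tcp_rot: [179.7, -12.1, 1.7]
ft_force: [0.7, -1.2, 0.1]
finger_gap: 21.5
grip_force: 0.3
```

```bash
cat > m.py <<'E'
from h import *
from bench import sensors, optics
s=sensors.sense();c=optics.get_calibration("wrist"); im=optics.snapshot("wrist")
np.savez("vl.npz",im=im,T=c["pose"])
print("t",s["time"],(F.T@(s["tool_pos"]-C)).round(1),s["ft_force"].round(1),s["finger_gap"])
for b in black(im,c["pose"],0,95,70): 
  q=b[2]-[-1.25,-.56]; print(b[:3],"rel r",np.hypot(*q).round(1),np.degrees(np.arctan2(q[1],q[0])).round(1))
E
python3 m.py
```

```text
t 8.725 [-32.2  30.3  16. ] [ 0.7 -1.2  0.1] 21.458268938557435
(np.int32(308), array([392.7,  76.9]), array([50.7,  4.2])) rel r 52.2 5.2
(np.int32(173), array([381.6, 123.7]), array([31.3,  8. ])) rel r 33.7 14.7
(np.int32(128), array([388.5, 169. ]), array([10.9,  3.8])) rel r 12.9 19.7
(np.int32(519), array([211.8, 207.8]), array([-7.8, 86.7])) rel r 87.5 94.3
(np.int32(31), array([275.2, 217. ]), array([-12.7,  56.9])) rel r 58.6 101.3
(np.int32(59), array([510. , 218.9]), array([-13.9, -56.1])) rel r 57.0 -102.8
(np.int32(9), array([290.7, 217.6]), array([-12.9,  49.5])) rel r 51.4 103.1
(np.int32(12), array([439. , 274.5]), array([-44.5, -25. ])) rel r 49.7 -150.5
(np.int32(173), array([485.7, 287.4]), array([-52.2, -50. ])) rel r 71.0 -135.9
(np.int32(180), array([480.4, 308.9]), array([-65.4, -49.1])) rel r 80.4 -142.9
```

```bash
cat >> h.py <<'E'
def angles(im,T,c=(-1.25,-.56),th=70):
    m=(im.max(2)<th).astype(np.uint8); n,l,s,cc=cv2.connectedComponentsWithStats(m)
    for i in range(1,n):
        if not 8<s[i,4]<800: continue
        q=cast(T,cc[i],7.5)-c
        if not(q[0]>0 and np.hypot(*q)<58 and abs(np.arctan2(q[1],q[0]))<1): continue
        ys,xs=np.nonzero(l==i)
        for z,nm in ((7.5,"clip/dial"),(32.2,"fintop")):
            P=np.array([cast(T,p,z) for p in zip(xs,ys)],np.float32); mean=P.mean(0)-c
            d=cv2.fitLine(P,cv2.DIST_L2,0,.01,.01).ravel(); d=d*np.sign(d[0]); 
            print(nm,"n",len(P),"mean",mean.round(1),"r",np.hypot(*mean).round(1),"ang",np.degrees(np.arctan2(mean[1],mean[0])).round(1),"dir",np.degrees(np.arctan2(d[1],d[0])).round(1),"r-range",np.hypot(*(P-c).T).min().round(1),np.hypot(*(P-c).T).max().round(1))
E
python3 -c "
from h import *
d=np.load('vl.npz'); angles(d['im'],d['T'])"
```

```text
clip/dial n 308 mean [51.9  4.7] r 52.1 ang 5.2 dir 85.8 r-range 48.7 55.6
fintop n 308 mean [51.6  9.1] r 52.4 ang 10.0 dir 85.8 r-range 49.3 55.4
clip/dial n 173 mean [32.5  8.5] r 33.6 ang 14.6 dir 18.6 r-range 24.3 42.7
fintop n 173 mean [35.3 12.3] r 37.4 ang 19.1 dir 18.6 r-range 29.6 45.0
clip/dial n 128 mean [12.   4.4] r 12.8 ang 19.9 dir 18.5 r-range 1.7 23.2
fintop n 128 mean [18.2  8.8] r 20.2 ang 25.8 dir 18.5 r-range 11.1 28.9
```

Call:
apply_moves --pt "2 -2 0 0 0 0 0.75" --pt "2 -2 0 0 0 0 0.75" --pt "1 -1 0 0 0 0 0.75" --pt "0 0 0 0 0 0 0.75" --pt "0 0 0 0 0 0 0.75"

```text
time: 9.4
tool_pos: [563.9, 27.9, 64.8]
tcp_rot: [179.7, -12.0, 1.7]
ft_force: [0.1, 0.0, -0.8]
finger_gap: 21.3
grip_force: 0.2
```

```bash
python3 m.py|head -1; python3 -c "
from h import *
d=np.load('vl.npz'); angles(d['im'],d['T'])"
```

```text
t 9.4 [-27.4  35.1  15.9] [ 0.1  0.  -0.8] 21.31057072537416
clip/dial n 306 mean [52.  5.] r 52.3 ang 5.5 dir 86.1 r-range 48.7 55.7
fintop n 306 mean [52.5 10.1] r 53.4 ang 10.9 dir 86.1 r-range 50.3 56.5
clip/dial n 180 mean [33.4 -0.7] r 33.4 ang -1.2 dir 8.0 r-range 24.4 42.3
fintop n 180 mean [36.9  5.4] r 37.3 ang 8.3 dir 8.0 r-range 29.5 44.9
clip/dial n 142 mean [13.3  2. ] r 13.5 ang 8.4 dir 8.1 r-range 1.9 24.6
fintop n 142 mean [20.1  7.6] r 21.5 ang 20.7 dir 8.1 r-range 12.1 30.7
```

Call:
apply_moves --pt "1 -0.7 0 0 0 0 0.75" --pt "0 -0.7 0 0 0 0 0.75" --pt "0 0 0 0 0 0 0.75" --pt "0 0 0 0 0 0 0.75"

```text
time: 9.95
tool_pos: [565.0, 29.0, 65.1]
tcp_rot: [179.6, -12.1, 1.7]
ft_force: [2.1, -3.3, -0.7]
finger_gap: 21.3
grip_force: 2.0
```

```bash
python3 m.py|head -1; python3 -c "
from h import *
d=np.load('vl.npz'); angles(d['im'],d['T'])"
```

```text
t 9.95 [-26.2  36.1  15.9] [ 2.1 -3.3 -0.7] 21.319688138499842
clip/dial n 304 mean [52.1  5. ] r 52.3 ang 5.5 dir 87.4 r-range 48.6 55.9
fintop n 304 mean [52.7 10.3] r 53.7 ang 11.1 dir 87.4 r-range 50.6 56.7
clip/dial n 179 mean [33.4 -2.5] r 33.5 ang -4.3 dir 6.5 r-range 24.7 42.6
fintop n 179 mean [37.1  4. ] r 37.3 ang 6.2 dir 6.5 r-range 29.7 45.0
clip/dial n 146 mean [13.6  1.5] r 13.7 ang 6.1 dir 6.2 r-range 2.0 24.7
fintop n 146 mean [20.5  7.3] r 21.8 ang 19.7 dir 6.2 r-range 12.4 30.9
```

Call:
apply_moves --pt "0 -0.6 0 0 0 0 0.75" --pt "0 0 0 0 0 0 0.75" --pt "0 0 0 0 0 0 0.75" --pt "0 2.5 0 0 0 0 0.75" --pt "0 2.5 0 0 0 0 0.75" --pt "0 0 -15 0 0 0 0.75" --pt "0 0 -18 0 0 0 0.75" --pt "0 0 -18 0 0 0 0.75" --pt "-5 0 -14 0 0 0 0.75" --pt "0 0 0 0 0 0 0.75" --pt "0 0 0 0 0 0 0.75"

```text
time: 11.38
tool_pos: [546.1, 24.7, 127.2]
tcp_rot: [179.6, -12.0, 1.7]
ft_force: [-0.0, -0.8, 0.5]
finger_gap: 21.6
grip_force: 0.0
```

```bash
python3 m.py|head -1; python3 -c "
from h import *
d=np.load('vl.npz'); angles(d['im'],d['T'])
im=d['im']; g=im.astype(int)
T=d['T']; print(T[:3,3].round(0), [fproj(T,q).round(0).tolist() for q in ((-73,17,26),(-73,17,0))])
cv2.imwrite('pics/wrist5.png',cv2.resize(im[:,:,::-1],None,fx=1.25,fy=1.25))"
```

```text
t 11.375 [-31.9  32.4  80.6] [-0.  -0.8  0.5] 21.58769968696207
clip/dial n 145 mean [52.   4.6] r 52.2 ang 5.0 dir 82.9 r-range 49.0 55.5
fintop n 145 mean [51.8  7.9] r 52.4 ang 8.7 dir 82.9 r-range 49.3 55.3
clip/dial n 63 mean [35.3 -0.2] r 35.3 ang -0.4 dir 5.7 r-range 27.1 43.8
fintop n 63 mean [37.   3.6] r 37.2 ang 5.6 dir 5.7 r-range 29.8 44.7
clip/dial n 55 mean [13.4  1.4] r 13.5 ang 5.8 dir 5.3 r-range 2.4 24.8
fintop n 55 mean [17.7  5.1] r 18.4 ang 16.0 dir 5.3 r-range 8.9 28.3
[595.  27. 284.] [[353.0, 275.0], [351.0, 256.0]]
```

View pics/wrist5.png

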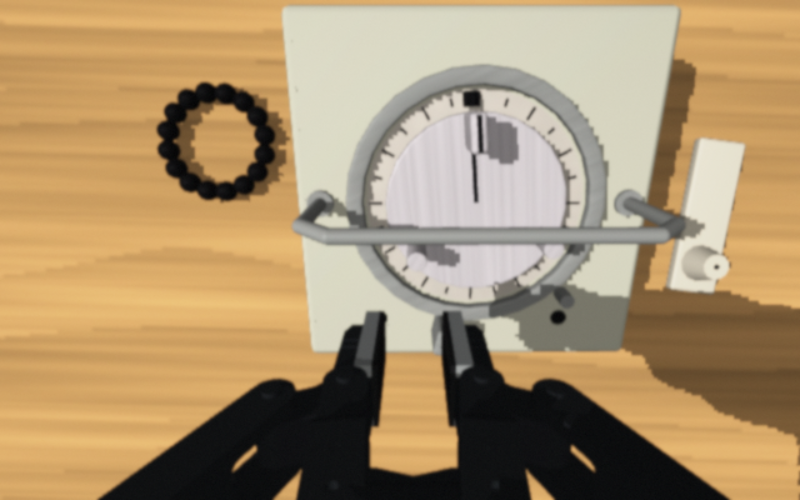

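Call:
apply_moves --pt "-12 -4 0 0 0 0 1" --pt "-12 -4 0 0 0 0 1" --pt "-11.3 -3 0 0 0 0 1" --pt "0 0 0 0 0 0.122 1" --pt "0 0 0 0 0 0.122 1" --pt "0 0 17 0 0 0 1" --pt "0 0 17 0 0 0 1" --pt "0 0 15 0 0 0 1" --pt "0 0 10 0 0 0 1" --pt "0 0 9 0 0 0 1" --pt "0 0 0 0 0 0 1"

```text
time: 12.8
tool_pos: [525.3, 34.7, 52.7]
tcp_rot: [-177.4, -11.7, -12.6]
ft_force: [-0.1, -0.8, 0.1]
finger_gap: -0.1
grip_force: 0.0
```

```bash
python3 m.py|head -1; python3 -c "
from h import *
d=np.load('vl.npz'); angles(d['im'],d['T'])"
```

```text
t 12.8 [-67.4  43.   12. ] [-0.1 -0.8  0.1] -0.10530042115768078
clip/dial n 58 mean [34.9 -1.3] r 34.9 ang -2.1 dir 9.3 r-range 33.0 36.8
fintop n 58 mean [31.1  3. ] r 31.3 ang 5.5 dir 9.3 r-range 29.7 32.9
clip/dial n 287 mean [17.   1.5] r 17.0 ang 5.1 dir 4.2 r-range 1.9 30.5
fintop n 287 mean [16.2  5.3] r 17.1 ang 18.1 dir 4.2 r-range 5.5 27.8
```

Call:
apply_moves --pt "-1 3 0 0 0 -0.04 1" --pt "-1 3 0 0 0 -0.04 1" --pt "-1 3 0 0 0 -0.04 1" --pt "-1 3 0 0 0 -0.04 1" --pt "0 0 0 0 0 0 1"

```text
time: 13.48
tool_pos: [520.7, 23.4, 53.3]
tcp_rot: [-179.3, -12.1, -3.3]
ft_force: [0.4, -0.0, 0.2]
finger_gap: -0.2
grip_force: 0.2
```

Call:
apply_moves --pt "-1 3 0 0 0 -0.04 1" --pt "-1 3 0 0 0 -0.04 1" --pt "-1 3 0 0 0 -0.04 1" --pt "-1 3 0 0 0 -0.04 1" --pt "-1 3 0 0 0 -0.04 1" --pt "-1 3 0 0 0 -0.04 1" --pt "-1 3 0 0 0 -0.04 1" --pt "-1 3 0 0 0 -0.04 1" --pt "-1 3 0 0 0 -0.04 1" --pt "-1 3 0 0 0 -0.04 1"

```text
time: 14.72
tool_pos: [514.6, -7.2, 51.8]
tcp_rot: [175.9, -11.4, 20.2]
ft_force: [0.1, 1.3, -0.7]
finger_gap: -0.1
grip_force: 0.6
```

```bash
cat > w.py <<'E'
from h import *
from bench import sensors, optics
s=sensors.sense(); q=F.T@(s["tool_pos"]-C); rel=q[:2]-[-1.25,-.56]
print(s["time"],q.round(1),"r",np.hypot(*rel).round(1),"ang",np.degrees(np.arctan2(rel[1],rel[0])).round(1),s["tcp_rot"].round(1),s["ft_force"].round(1))
im=optics.snapshot("scene");cv2.imwrite("pics/scene_l.png",im[:,:,::-1])
E
python3 w.py
```

```text
14.725 [-79.3   1.4  13.6] r 78.1 ang 178.6 [175.9 -11.4  20.2] [ 0.1  1.3 -0.7]
```

Call:
apply_moves --pt "-1 3 0 0 0 -0.04 1" --pt "-1 3 0 0 0 -0.04 1" --pt "-1 3 0 0 0 -0.04 1" --pt "-1 3 0 0 0 -0.04 1" --pt "-1 3 0 0 0 -0.04 1" --pt "-1 3 0 0 0 -0.04 1" --pt "-1 3 0 0 0 -0.04 1" --pt "-0.5 1.5 0 0 0 -0.02 1"

```text
time: 15.78
tool_pos: [517.9, -30.6, 52.2]
tcp_rot: [172.7, -9.6, 37.5]
ft_force: [-0.5, 1.8, 0.7]
finger_gap: 0.1
grip_force: 0.6
```

Call:
apply_moves --pt "-0.3 0.8 0 0 0 -0.01 1" --pt "-0.3 0.8 0 0 0 -0.01 1" --pt "0 0 0 0 0 0 1"

```text
time: 16.15
tool_pos: [518.1, -32.3, 52.0]
tcp_rot: [172.5, -9.4, 38.7]
ft_force: [-1.1, 2.1, 0.6]
finger_gap: -0.2
grip_force: 0.4
```

```bash
python3 w.py
```

```text
16.15 [-76.5 -23.8  13.2] r 78.8 ang -162.8 [172.5  -9.4  38.7] [-1.1  2.1  0.6]
```

Call:
apply_moves --pt "-0.3 0.8 0 0 0 -0.01 1" --pt "-0.3 0.8 0 0 0 -0.01 1" --pt "-0.3 0.8 0 0 0 -0.01 1" --pt "0 0 0 0 0 0 1"

```text
time: 16.7
tool_pos: [518.9, -34.9, 52.2]
tcp_rot: [172.2, -9.2, 40.4]
ft_force: [-0.4, 1.2, 0.8]
finger_gap: -0.2
grip_force: 0.4
```

Call:
apply_moves --pt "-0.3 0.8 0 0 0 -0.01 1" --pt "-0.3 0.8 0 0 0 -0.01 1" --pt "0 0 0 0 0 0 1"

```text
time: 17.08
tool_pos: [519.5, -36.4, 52.3]
tcp_rot: [172.0, -9.1, 41.6]
ft_force: [-0.5, 1.1, 0.4]
finger_gap: -0.3
grip_force: 0.4
```

Call:
apply_moves --pt "-0.3 0.8 0 0 0 -0.01 1" --pt "-0.3 0.8 0 0 0 -0.01 1" --pt "0 0 0 0 0 0 1"

```text
time: 17.45
tool_pos: [520.0, -38.1, 52.4]
tcp_rot: [171.9, -8.9, 42.7]
ft_force: [-1.0, 1.8, 0.1]
finger_gap: -0.0
grip_force: 0.4
```

```bash
python3 w.py
```

```text
17.45 [-74.8 -29.6  13.2] r 79.0 ang -158.5 [171.9  -8.9  42.7] [-1.   1.8  0.1]
```

Call:
apply_moves --pt "-0.3 0.8 0 0 0 -0.01 1" --pt "-0.3 0.8 0 0 0 -0.01 1" --pt "0 0 0 0 0 0 1"

```text
time: 17.88
tool_pos: [520.7, -39.6, 52.5]
tcp_rot: [171.7, -8.7, 43.9]
ft_force: [-0.3, 1.6, -0.5]
finger_gap: -0.2
grip_force: 0.4
```

Call:
apply_moves --pt "-0.3 0.8 0 0 0 -0.01 1" --pt "0 0 0 0 0 0 1"

```text
time: 18.12
tool_pos: [521.0, -40.4, 52.6]
tcp_rot: [171.6, -8.6, 44.5]
ft_force: [-0.4, 0.7, 0.2]
finger_gap: 0.0
grip_force: 0.4
```

Call:
apply_moves --pt "-0.3 0.8 0 0 0 -0.01 1" --pt "-0.3 0.8 0 0 0 -0.01 1" --pt "0 0 0 0 0 0 1"

```text
time: 18.5
tool_pos: [521.5, -41.8, 52.6]
tcp_rot: [171.5, -8.5, 45.6]
ft_force: [-0.9, 2.7, 0.2]
finger_gap: 0.1
grip_force: 1.3
```

Call:
apply_moves --pt "-0.3 0.8 0 0 0 -0.01 1" --pt "-0.3 0.8 0 0 0 -0.01 1" --pt "0 0 0 0 0 0 1"

```text
time: 18.88
tool_pos: [521.6, -42.3, 52.5]
tcp_rot: [171.4, -8.3, 46.8]
ft_force: [-4.0, 8.3, 2.3]
finger_gap: 0.0
grip_force: 4.2
```

Call:
apply_moves --pt "0 -2 0 0 0 0 1" --pt "0 -4 0 0 0 0 1" --pt "0 -4 -6 0 0 0 1" --pt "0 0 -20 0 0 0 1" --pt "0 0 -25 0 0 0 1" --pt "0 0 -30 0 0 0 1" --pt "-20 -20 -30 0 0 0 1" --pt "-20 -20 -30 0 0 0 1" --pt "0 0 0 0 0 0 1"

```text
time: 20.0
tool_pos: [431.0, -38.2, 180.7]
tcp_rot: [170.9, -8.5, 46.8]
ft_force: [-0.4, 0.1, -0.8]
finger_gap: 0.2
grip_force: 0.0
```

```bash
python3 m.py; python3 - <<'E'
from h import *
d=np.load('vl.npz'); im,T=d['im'],d['T']; angles(im,T)
# sample ring at tab-top height r=74.5, angles -> brightness/colour profile (console white vs grey tab)
for z in (26,):
  for a in range(190,236,3):
    t=np.radians(a); p=fproj(T,(-1.25+74.5*np.cos(t),-.56+74.5*np.sin(t),z)); u,v=p.round().astype(int)
    print(a,(u,v),im[v,u].tolist() if 0<=u<640 and 0<=v<400 else None)
E
```

```text
t 20.0 [-135.1  -27.1  157.3] [-0.4  0.1 -0.8] 0.23159199080194678
(np.int32(79), array([455.6,   3.6]), array([30.4,  0.9])) rel r 31.7 2.6
(np.int32(31), array([496.4,   6.5]), array([ 51.1, -23. ])) rel r 57.0 -23.2
(np.int32(17), array([433.8,  27.4]), array([8. , 0.2])) rel r 9.3 4.7
(np.int32(17), array([376.7,  32.2]), array([-25.5,  29.5])) rel r 38.6 128.9
(np.int32(12), array([476.2,  71.3]), array([ 11.4, -49.2])) rel r 50.3 -75.4
(np.int32(204), array([503.5, 115.2]), array([  6.2, -93.5])) rel r 93.2 -85.4
(np.int32(64), array([402.7, 144.8]), array([-70.2, -51.1])) rel r 85.5 -143.8
clip/dial n 79 mean [31.6  1.5] r 31.6 ang 2.7 dir -16.2 r-range 22.4 37.6
fintop n 79 mean [22.4  4.1] r 22.8 ang 10.4 dir -16.2 r-range 14.6 27.9
clip/dial n 31 mean [ 52.3 -22.5] r 56.9 ang -23.3 dir 66.8 r-range 56.3 57.9
fintop n 31 mean [ 41.4 -17.8] r 45.0 ang -23.3 dir 66.8 r-range 44.4 45.9
clip/dial n 17 mean [9.3 0.8] r 9.3 ang 5.0 dir 4.2 r-range 3.1 13.6
fintop n 17 mean [1.9 3.5] r 4.0 ang 61.0 dir 4.2 r-range 3.1 7.3
190 (np.int64(372), np.int64(120)) [201, 198, 179]
193 (np.int64(376), np.int64(123)) [201, 199, 178]
196 (np.int64(380), np.int64(125)) [200, 198, 179]
199 (np.int64(384), np.int64(127)) [200, 199, 178]
202 (np.int64(389), np.int64(129)) [199, 198, 178]
205 (np.int64(393), np.int64(131)) [199, 198, 178]
208 (np.int64(398), np.int64(133)) [186, 185, 166]
211 (np.int64(402), np.int64(134)) [74, 75, 72]
214 (np.int64(407), np.int64(135)) [138, 139, 135]
217 (np.int64(412), np.int64(136)) [144, 145, 141]
220 (np.int64(416), np.int64(136)) [113, 114, 111]
223 (np.int64(421), np.int64(136)) [146, 146, 140]
226 (np.int64(426), np.int64(136)) [198, 197, 176]
229 (np.int64(431), np.int64(136)) [200, 198, 177]
232 (np.int64(436), np.int64(135)) [201, 197, 178]
235 (np.int64(441), np.int64(135)) [199, 197, 177]
```

```bash
python3 -c "
from bench import r
print(r.hand_in())"
```

```text
the job is handed in; nothing more can be done
None
```

The job is handed in, but no verdict came back: by my measurements the pointer stands about 0.5° (0.5 mm) from the clip mark, and the lock ring rests at its stop at about 217° face angle, with push forces up to about 10 N.

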